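# Latch the watch tester and set its pressure dial

### The arm

A 6-joint arm with a two-finger parallel gripper is mounted at the origin on the work surface. World frame = base frame: x ahead of the robot, y to its left, z up, the work surface at z = 0. Lengths are in m, angles in rad, forces in N, time in s.
With the tool pointing down it reaches from about 0.3 to 0.75 m from the base axis. Payload 8.5 kg.
Tool frame: the origin (TCP) lies on the centre line of the jaws, within the pads' length; the fingertips stand 25 mm ahead of it and the grasp point (between the pads) lies 6 mm ahead of it; z points along the fingers, y is the line along which they close (so a half turn about z gives the same grasp; the last joint's range is limited). The gripper opens to 85 mm and grips with 20 to 120 N. Pads are 22 mm wide; open, the fingers measure 114 mm over their backs; the gripper's body (76 mm by 85 mm) begins 54 mm behind the grasp point. The pads swing forward as they close: fully open they stand 13 mm farther back than shut.
Start: joints at [1.036, 0.381, 1.297, -0, 1.464, -0.215], TCP at [0.173, 0.522, 0.256] pointing down, gripper open.
Joint ranges: [-3.11, 3.11], [-0.89, 2.33], [0.22, 2.48], [-1.42, 4.56], [0.17, 2.85], [-2.88, 2.88]. Speed limits (rad/s): [2.39, 2.39, 3.14, 3.14, 3.14, 3.14].

### API

Orientations are given as a rotation vector (axis times angle).
In Python, from station import readout, get_image, ctrl gives the robot as it stands. The module is installed in compiled form; this text tells all that it offers.
- The arm moves only by the tool jog_arm, never from a script. Its arguments are lists of equal length, an entry for each row: "travel": the shift along the tool's x, y, z in m, a list of three; "angular": the turn, a rotation vector about the tool's x, y, z in rad, a list of three. A call has 1 to 12 rows; each row shifts and turns the commanded pose from where the row before left it, along the tool's axes as they then stand; what a row does not reach is not made up. A row lasts 1/12 s, in which the tool goes at most 41.7 mm and 7.16 degrees, less where a joint would pass 70% of its speed; a pose out of reach is approached as far as the arm can. A call is refused whole if a number of a shift passes 0.0417 or a number of a turn 0.125, either way. A call with a gripper value outside its range is refused whole. "grip" is the finger opening in m, from 0 to 0.0854, set as the call begins (left out, the last holds). The fingers move at their own pace and stop on an object; "squeeze" is the grip in N (left out, the last holds). Time passes only in rows, so rows that do not move let the fingers close. It gives the time, the measured TCP pose, the force, the opening and the grip force at its end, in the units of the state.
- readout.read_state(): the state, without advancing time (a new reading comes with each control period).
- get_image(name): name is "side" or "top"; returns a dict with "frame" (480x640x3 uint8, red, green, blue), "range_z" (480x640 float32, m along the optical axis (not along the pixel's ray), 0 where there is no reading), "intrinsics" (3x3 intrinsics, pixels), "extrinsics" (4x4, takes a point from camera to world coordinates). Camera axes: x right, y down, z forward; pixel columns grow to the right and rows downward; lengths in m; the calibration is good to about 2 mm. A picture is of the moment at which its call begins.
- ctrl.close_job(): hands the job in; it is judged then, once.
The state is a dict: "time": time; "qpos": joint angles; "dq": joint speeds; "joint_torque": joint torques, N m; "ee_pos": TCP position; "ee_rot": TCP orientation; "wrist_force": force on the tool from outside, world axes, zero at the start; "moment": the same for the moment, N m; "grip_width": finger opening in m; "grasp_force": force on a finger pad.
Only numpy, scipy, OpenCV 4.12 (cv2) and the standard library are available. Lean on these libraries where they do the work, as an engineer would, in place of code of your own. Each camera call takes 0.05 s, during which the arm holds its last target. There are 200 camera calls.

### The job

Close the watch water-resistance tester: swing the steel loop over so that its cross bar drops behind the hooked keeper on the end cap, then press the red lever down over centre until it lies flat and stays there with the cap drawn tight. Then turn the black dial three clicks clockwise (seen from above), so that its white line points at the red mark, and let go. Leave the movement holder, the loupe and the jar where they stand.

Things in the scene. Friction and masses are not known exactly. Their poses are not given: they have to be found in the camera images.
- tester: The tester, fixed to the bench, lying across it, +x end to the robot's left: a white box 170 mm long (its own x), 92 wide, 75 high, with a 10 mm aluminium end plate and beyond that, at +x, a sliding aluminium cap (84 wide, 70 high). Origin: centre of its underside; z up. In a row on its top: dial at x -50, lever hinge at x +65, keeper at about x +120 mm
- lever_hinge (a point): The hinge line of the lever (along the tester's y), midway, 89 mm above the bench and 14 mm above the tester's top; its axes are those of the tester
- lever (a joint): Latch lever (rad): 0 = flat, pointing to the tester's -x (latched), 1.57 = upright, more = leaning towards the keeper (most 2.05). Reaches 66 mm from its hinge, 6 mm thick, the last 32 mm a red grip 26 wide. Stays where left (2 N at the tip moves it); with the loop hooked, pressing down takes up to 8 N at the tip, then past centre (below 0.3) it holds itself down
- lever_tip (a point): Point on the lever's red grip, on the face that is uppermost when the lever lies flat, 55 mm from the hinge, midway across
- loop (a joint): Angle of the loop about its pivot on the lever (rad): the loop's slope above level, towards the keeper, is this value minus the lever's. It starts thrown back, upright or leaning away from the keeper. Its pivot is slightly stiff: within 30 degrees of upright it stays where left, lower down it falls by its own weight (60 g); 0.5 N at its grip moves it, without moving the lever
- loop_bar (a point): Middle of the loop's cross bar: a round steel bar 6 mm thick and 48 mm long, along the tester's y, 70 mm from the loop's pivot. The two 5 mm side wires leave 43 mm free between them, wide enough to pass the lever (and bar beyond its tip)
- loop_grip (a point): Centre of the loop's red grip disc, 18 mm in diameter and 14 mm thick (thickness along the tester's y), 26 mm beyond the cross bar, 96 mm from the loop's pivot, on an 8 mm wide stem. Pinch its two flat faces; it can turn between the fingers as the loop swings
- cap (a joint): Sliding end cap (m): 0 = drawn tight, 0.0045 = as the gasket's spring pushes it open towards the tester's +x. It slides along the tester's x and carries the keeper; it springs open again (10 to 24 N) unless the latch holds it
- keeper (a point): Where the bar's middle lies when hooked and drawn in; axes as the tester's. The keeper is an upright plate 30 mm wide, its +x face 3 mm to -x of here; its lip overhangs 3 mm to +x, 5 to 10 mm above here; a ledge lies 5 mm below and ends 15 mm to +x, then free space down to the bench. The bar comes down outside (+x of) the lip to the ledge, then is pulled in under the lip
- dial (a joint): Dial angle (rad), growing clockwise seen from above; 0 at the start, one click every 0.419 (24 degrees), so three clicks are 1.257; range -0.42 to 2.51. Each click takes about 0.07 N m to get over; let go, it settles into the nearest click
- dial_grip (a point): On the dial's axis at grip height, 30 mm above the tester's top (105 above the bench). A black bar grip 14 mm thick (its own y), 42 long (its x), top 40 mm above the tester's, on a disc 44 mm across whose top is 11 mm above the tester's. White line on the bar's -x half: the pointer. Dots on the panel mark the clicks, a larger red one the click wanted. Axes turn with it; at 0 they are the tester's
- holder_mid (a point): Centre of a loose brass watch movement holder, 40 mm in diameter, 28 mm high: leave it alone
- loupe_mid (a point): Centre of a loose black loupe standing on its wide end, 37 mm in diameter, 34 mm high: leave it alone
- jar_mid (a point): Centre of a loose small glass jar with a blue cap, 44 mm in diameter, 45 mm high: leave it alone
- loop_pivot (a point): Middle of the loop's pivot line (along the tester's y) on the lever, 16 mm from the lever's hinge; it moves with the lever

How it is judged:
On the way, in this order (a step that is already met when the one before it is completed fails the run):
1. the loop's bar is hooked: behind the keeper and below its lip, the lever still up (z of loop_bar in the frame of keeper between -0.006 and 0.0035 m and x of loop_bar in the frame of keeper between -0.002 and 0.02 m and value of joint lever above 0.9 rad), for 0.2 s.
2. the lever is down over centre and the cap drawn tight (value of joint lever below 0.12 rad and value of joint cap below 0.002 m and z of loop_bar in the frame of keeper below 0.0045 m), for 0.2 s.
3. the dial stands three clicks clockwise of its start (value of joint dial between 1.12 and 1.39 rad and value of joint lever below 0.12 rad), for 0.2 s.
At the end, for the whole second after the job is handed in: The loop's bar sits under the keeper's lip, the lever lies flat (below 0.12 rad), the cap is drawn to within 2 mm, the dial rests three clicks on (1.12 to 1.39 rad), and holder, loupe and jar stand within 30 mm of where they were (all of step 3 and value of joint cap below 0.002 m and z of loop_bar in the frame of keeper below 0.0045 m and x of loop_bar in the frame of keeper between -0.003 and 0.004 m and distance of each of holder_mid, loupe_mid, jar_mid from where it was at the start of the episode below 0.03 m); the robot touches nothing.
It fails at once if the movement holder, loupe or jar is shoved more than 30 mm or knocked over (distance of any of holder_mid, loupe_mid, jar_mid from where it was at the start of the episode above 0.03 m or angle between any of holder_mid, loupe_mid, jar_mid's own z axis and vertical above 0.5 rad).
It also fails if it takes over 51 s, if anything falls off the work surface, if the arm or the gripper's body presses on something with over 40 N, if the wrist force passes 120 N, or if a joint passes its speed limit or range.

## Working session

There is one attempt and no reset: what is moved stays moved. The work goes in short steps, Python scripts to look and compute and a tool call to move; the robot and the scene stay as the last step left them, time stands still between calls to the robot, and variables do not carry over. Pictures are saved under pics/ and viewed, at most 12 in all, crops included, and the job is handed in when it is done.

Besides the shell and the picture viewer there is one more tool, called after ">>>" as name(argument=value, ...) on one line, values as JSON. jog_arm: Moves the arm, as the interface text tells. Its arguments: {"type":"object","properties":{"travel":{"type":"array"},"angular":{"type":"array"},"grip":{"type":"number"},"squeeze":{"type":"number"}},"required":["travel","angular"]}

```bash
mkdir -p pics; cat > h.py <<'E'
import numpy as np, cv2
from station import readout, get_image, ctrl
def snap(n,save=None):
    d=get_image(n)
    if save: cv2.imwrite('pics/'+save+'.png',d['frame'][:,:,::-1])
    return d
def pt(d,u,v,z=None):
    K,T=np.array(d['intrinsics']),np.array(d['extrinsics'])
    r=np.linalg.inv(K)@[u,v,1]
    if z is None:
        return T[:3,:3]@(r*d['range_z'][int(v),int(u)])+T[:3,3]
    w=T[:3,:3]@r; return T[:3,3]+w*(z-T[2,3])/w[2]
def cloud(d):
    K,T=np.array(d['intrinsics']),np.array(d['extrinsics'])
    v,u=np.mgrid[:480,:640]; Z=d['range_z']
    P=np.stack([(u-K[0,2])/K[0,0]*Z,(v-K[1,2])/K[1,1]*Z,Z],-1)
    return P@T[:3,:3].T+T[:3,3]
E
python3 - <<'E'
from h import *
for n in('top','side'):
    d=snap(n,n+'0'); print(n,np.round(d['extrinsics'],3).tolist(),np.round(d['intrinsics'],1).tolist())
    np.savez('/tmp/'+n,**d)
print(readout.read_state())
E
```

```text
top [[0.024, -0.997, 0.071, 0.521], [-1.0, -0.024, -0.011, 0.029], [0.013, -0.071, -0.997, 0.756], [0.0, 0.0, 0.0, 1.0]] [[460.5, 0.0, 324.8], [0.0, 460.5, 237.5], [0.0, 0.0, 1.0]]
side [[-0.717, -0.5, 0.486, 0.197], [-0.697, 0.516, -0.499, 0.38], [-0.001, -0.696, -0.718, 0.609], [0.0, 0.0, 0.0, 1.0]] [[453.4, 0.0, 321.3], [0.0, 453.4, 238.4], [0.0, 0.0, 1.0]]
{'time': 0.1, 'qpos': array([ 1.03567882e+00,  3.81163597e-01,  1.29816607e+00, -3.07899115e-05,
        1.46361096e+00, -2.15275719e-01]), 'dq': array([-9.22596712e-05, -3.04756080e-04, -4.06220732e-04,  1.02504399e-03,
       -1.56285488e-03,  2.75929571e-04]), 'joint_torque': array([ 4.24478741e-03, -4.49220514e+01, -2.31658047e+01, -1.53925207e-04,
        3.67997593e-03,  1.59674335e-05]), 'ee_pos': array([0.17280476, 0.5219044 , 0.25576109]), 'ee_rot': array([-5.00188201e-01, -3.10104622e+00,  1.98741984e-03]), 'wrist_force': array([-0.4127591 ,  0.25272503,  0.4655852 ]), 'moment': array([ 0.02339247,  0.00174596, -0.02560868]), 'grasp_force': 0.0, 'grip_width': 0.08516890718983688}
```

View pics/top0.png

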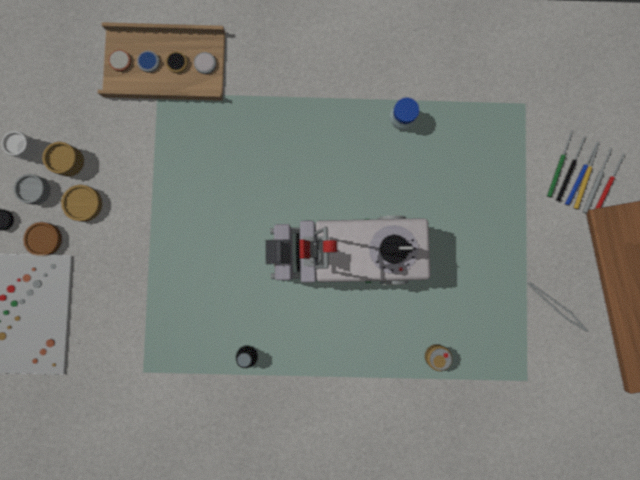

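View pics/side0.png

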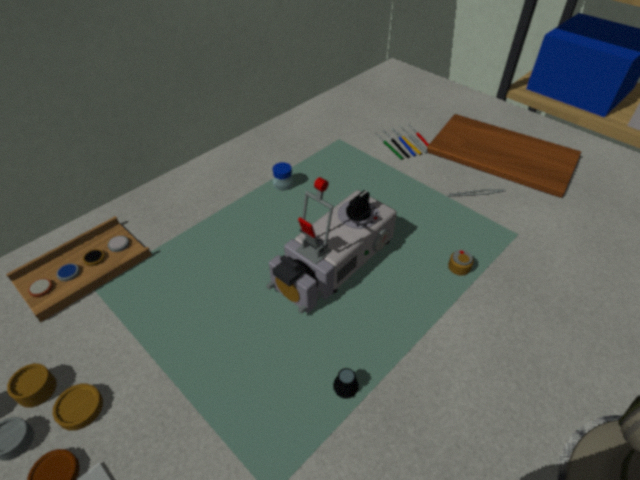

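The top view shows the tester at cols 267–428, rows 217–283, with the dial near (396,249) and the upright loop's red grip near (330,246). The side view puts the loop grip at (321,185) and the lever grip at (308,228).

```bash
python3 - <<'E'
from h import *
t=dict(np.load('/tmp/top.npz'));s=dict(np.load('/tmp/side.npz'))
P=cloud(t);f=t['frame'].astype(int)
roi=np.zeros((480,640),bool);roi[205:295,255:440]=1
m=roi&(abs(P[...,2]-.075)<.006)&(t['range_z']>0)
m8=cv2.morphologyEx(m.astype(np.uint8),cv2.MORPH_CLOSE,np.ones((9,9)))
n,l,st,c=cv2.connectedComponentsWithStats(m8);print(st)
for i in range(1,n):
    if st[i,4]<200: continue
    v,u=np.where((l==i)); X=np.array([pt(t,a,b,.075)[:2] for a,b in zip(u,v)],np.float32)
    r=cv2.minAreaRect(X*1000);print(r, X.min(0),X.max(0), np.median(P[...,2][(l==i)&m]))
def red(d,box):
    f=d['frame'].astype(int);m=(f[...,0]>110)&(f[...,1]<70)&(f[...,2]<80)
    k=np.zeros_like(m);k[box[0]:box[1],box[2]:box[3]]=1;m&=k
    n,l,st,c=cv2.connectedComponentsWithStats(m.astype(np.uint8));Q=cloud(d)
    for i in range(1,n):
        if st[i,4]>3: q=Q[l==i];print(st[i],c[i].round(1),np.median(q,0).round(4),q.min(0).round(3),q.max(0).round(3))
print('top');red(t,(205,295,255,440));print('side');red(s,(150,320,250,420))
def o(d,u0,u1,v0,v1,k):
    Q=cloud(d)[v0:v1,u0:u1].reshape(-1,3);q=Q[Q[:,2]>.012];print(k,np.round(q.min(0),3),q.max(0).round(3))
o(t,385,425,90,135,'jar');o(t,230,265,340,372,'loupe');o(t,420,460,340,375,'holder')
# loop bar etc: high points
Q=cloud(s)[150:320,250:420].reshape(-1,3);
for a in range(90,220,10):
    q=Q[(Q[:,2]>a/1000)&(Q[:,2]<a/1000+.01)]
    if len(q):print(a,len(q),np.median(q,0).round(3),q.min(0).round(3),q.max(0).round(3))
for d,b,n in((t,(205,295,255,440),'tc'),(s,(160,320,250,420),'sc')):
    im=d['frame'][b[0]:b[1],b[2]:b[3],::-1];cv2.imwrite('pics/%s.png'%n,cv2.resize(im,None,fx=3.5,fy=3.5,interpolation=cv2.INTER_CUBIC))
E
python3 -c "
import cv2,numpy as np
a=cv2.imread('pics/tc.png');b=cv2.imread('pics/sc.png')
b=cv2.resize(b,(440,414));a=cv2.resize(a,(360,175));o=np.zeros((414,800,3),np.uint8);o[:175,:360]=a;o[:414,360:]=b;cv2.imwrite('pics/both.png',o)"
```

```text
[[     0      0    640    480 299386]
 [   300    218    130     65   6685]
 [   265    224     34     56   1129]]
((552.8226318359375, -37.58026123046875), (91.19125366210938, 191.4214324951172), 2.659217357635498) [ 0.5030889  -0.13398862] [0.60226464 0.0588099 ] 0.07507132671477318
((547.3568725585938, 84.89173889160156), (81.46082305908203, 48.70283508300781), 1.8765313625335693) [0.5065601  0.06042101] [0.5881315  0.10974161] 0.070556277340458
top
[300 240   4  18  68] [301.4 248.6] [0.5488 0.0529 0.1523] [0.538 0.05  0.15 ] [0.56  0.055 0.154]
[323 240  11  12 113] [327.6 245.7] [0.5501 0.0189 0.2068] [0.544 0.013 0.201] [0.557 0.025 0.21 ]
side
[314 178  10  11  73] [318.5 182.4] [0.5489 0.0241 0.206 ] [ 0.542 -0.158  0.   ] [0.739 0.029 0.209]
[298 218  13   9  50] [304.  221.8] [0.5477 0.0563 0.1521] [0.536 0.053 0.149] [0.559 0.059 0.154]
jar [ 0.521 -0.123  0.012] [0.798 0.029 0.756]
loupe [0.366 0.029 0.012] [0.521 0.157 0.756]
holder [ 0.367 -0.183  0.012] [0.521 0.029 0.756]
90 306 [0.547 0.042 0.096] [ 0.53  -0.096  0.09 ] [0.565 0.098 0.1  ]
100 179 [ 0.546 -0.055  0.106] [ 0.521 -0.097  0.1  ] [0.574 0.046 0.11 ]
110 219 [ 0.55  -0.067  0.114] [ 0.522 -0.098  0.11 ] [0.571 0.048 0.12 ]
120 53 [0.537 0.05  0.126] [0.522 0.031 0.12 ] [0.574 0.053 0.13 ]
130 83 [0.541 0.051 0.135] [0.522 0.03  0.13 ] [0.574 0.056 0.14 ]
140 92 [0.543 0.053 0.145] [0.522 0.027 0.14 ] [0.574 0.059 0.15 ]
150 96 [0.545 0.054 0.153] [0.521 0.024 0.15 ] [0.574 0.059 0.16 ]
160 35 [0.526 0.027 0.165] [0.521 0.023 0.16 ] [0.573 0.031 0.17 ]
170 144 [0.546 0.026 0.176] [0.522 0.02  0.17 ] [0.574 0.029 0.18 ]
180 40 [0.546 0.024 0.185] [0.544 0.019 0.181] [0.553 0.026 0.19 ]
190 54 [0.543 0.023 0.197] [0.541 0.011 0.191] [0.555 0.029 0.2  ]
200 111 [0.547 0.022 0.206] [0.541 0.011 0.2  ] [0.556 0.029 0.209]
```

View pics/both.png

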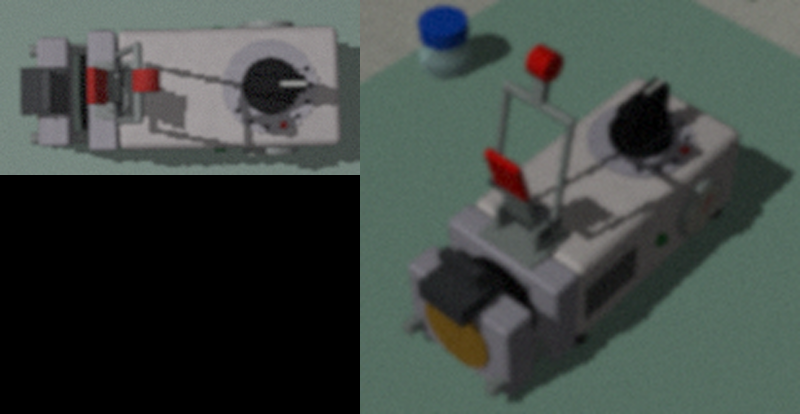

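The crops show the loop leaning slightly back, the lever leaning to the keeper at about 2.05, the dark keeper on the cap, and the dial line pointing to -x. I'll map the relevant parts in the tester frame next.

```bash
cat >> h.py <<'E'
A=np.radians(2.5); O=np.array([.553,-.0426,0])
RT=np.array([[-np.sin(A),-np.cos(A),0],[np.cos(A),-np.sin(A),0],[0,0,1.]])
def tf(P): return (P-O)@RT
def st():
    s=readout.read_state();print('t',round(s['time'],2),'tcp(tester mm)',(tf(s['ee_pos'])*1000).round(1),'rot',s['ee_rot'].round(3),'F',(s['wrist_force']@RT).round(1),'w',round(s['grip_width'],4),s['grasp_force'],'q',s['qpos'].round(2))
E
python3 - <<'E'
from h import *
t=dict(np.load('/tmp/top.npz'));s=dict(np.load('/tmp/side.npz'))
for d in(t,s):
    q=tf(cloud(d)).reshape(-1,3)*1000;q=q[(d['range_z']>0).ravel()]
    print('mid profile (|y|<12), then lugs (25<|y|<42): x, median z,max z')
    for x in range(85,165,4):
        k=(q[:,0]>=x)&(q[:,0]<x+4)&(q[:,2]>5)&(q[:,2]<130);a=q[k&(abs(q[:,1])<10)];b=q[k&(abs(q[:,1])>25)&(abs(q[:,1])<42)]
        print(x,[round(float(v)) for v in (np.median(a[:,2]),a[:,2].max(),np.median(b[:,2]),b[:,2].max())] if len(a)and len(b) else (len(a),len(b)))
    f=d['frame'].reshape(-1,3).astype(int)[(d['range_z']>0).ravel()]
    r=(f[:,0]>110)&(f[:,1]<70)&(f[:,2]<80)
    for lo,hi,n in((188,215,'disc'),(100,160,'lever')):
        a=q[r&(q[:,2]>lo)&(q[:,2]<hi)];print(n,len(a),np.percentile(a,[5,50,95],0).round(1).tolist())
    a=q[(q[:,2]>109)&(q[:,2]<118)&(abs(q[:,0]+50)<30)&(abs(q[:,1])<20)];print('dialbar',len(a),np.percentile(a,[3,50,97],0).round(1).tolist())
    for lo,hi in((108,120),(120,140),(140,160),(168,180),(180,190)):
        a=q[(q[:,2]>lo)&(q[:,2]<hi)&(q[:,0]>40)&(q[:,0]<90)&((abs(q[:,1])>18)if hi<179 else True)];print('wire',lo,len(a),np.median(a,0).round(1) if len(a) else'', a.min(0).round(1) if len(a) else '',a.max(0).round(1) if len(a) else '')
    a=q[(q[:,2]>70)&(q[:,2]<80)&(abs(q[:,0])<110)&(abs(q[:,1])<60)];print('box',np.percentile(a,[.5,99.5],0).round(1).tolist())
E
```

```text
mid profile (|y|<12), then lugs (25<|y|<42): x, median z,max z
85 [126, 130, 74, 77]
89 (0, 65)
93 (0, 72)
97 (0, 48)
101 [67, 70, 25, 56]
105 [67, 71, 25, 54]
109 (0, 38)
113 [59, 84, 45, 70]
117 [81, 84, 69, 72]
121 [82, 84, 70, 73]
125 [82, 94, 69, 72]
129 [96, 100, 70, 73]
133 [97, 99, 70, 72]
137 [82, 84, 69, 72]
141 [81, 84, 23, 24]
145 [81, 84, 23, 27]
149 [82, 83, 24, 25]
153 (0, 0)
157 (0, 0)
161 (0, 0)
disc 113 [[56.6, -5.8, 202.9], [61.5, -0.0, 206.8], [67.4, 6.1, 209.0]]
lever 68 [[93.1, -9.9, 150.8], [95.7, 0.0, 152.3], [97.3, 9.9, 153.7]]
dialbar 265 [[-55.7, -7.1, 112.2], [-38.3, -0.1, 114.8], [-21.2, 5.9, 116.9]]
wire 108 16 [ 78.2  -0.4 112.9] [ 75.4 -25.  108.1] [ 80.2  25.8 119.9]
wire 120 22 [ 74.9   0.  130.6] [ 72.7 -25.5 121.3] [ 77.3  25.9 138.3]
wire 140 24 [ 71.3   0.2 148.3] [ 68.8 -25.7 141.5] [ 73.1  26.1 158.2]
wire 168 137 [ 64.4   6.  176. ] [ 61.5 -27.  168.4] [ 67.6  26.3 178.1]
wire 180 0   
box [[-90.1, -45.2, 70.5], [99.5, 45.0, 79.2]]
mid profile (|y|<12), then lugs (25<|y|<42): x, median z,max z
85 [98, 115, 75, 77]
89 [78, 124, 75, 77]
93 [78, 
[... 291 characters left out ...]
[76, 83, 21, 28]
157 (0, 0)
161 (0, 0)
disc 72 [[60.6, -4.8, 200.5], [67.0, 1.3, 206.0], [70.5, 6.4, 208.3]]
lever 50 [[96.6, -9.0, 149.6], [99.1, 1.1, 152.1], [100.7, 11.6, 153.4]]
dialbar 128 [[-53.6, -4.5, 110.2], [-37.1, 3.2, 114.5], [-21.7, 8.3, 116.4]]
wire 108 289 [ 79.6 449.7 114.4] [   41.3 -1119.6   108. ] [ 89.9 473.5 119.9]
wire 120 581 [ 76.4 447.3 130.3] [   40.1 -1118.5   120. ] [ 89.9 468.7 139.9]
wire 140 368 [ 70.7  26.  146.8] [   40.3 -1118.2   140. ] [ 84.4 457.  160. ]
wire 168 207 [ 67.9  -7.5 175.2] [   40.  -1117.8   168.1] [ 71.4  28.6 179.9]
wire 180 76 [ 62.3  -2.  184.6] [   40.9 -1116.9   180. ] [ 69.    6.1 189.8]
box [[-85.8, -42.7, 70.2], [103.6, 47.1, 79.1]]
```

>>> jog_arm(travel=[[0,0,0],[0,0,0],[0,0,0],[0,0,0],[0,0,0],[0,0,0],[0,0,0],[0,0,0],[0,0,0],[0,0,0]], angular=[[0,0,0.1208],[0,0,0.1208],[0,0,0.1208],[0,0,0.1208],[0,0,0.1208],[0,0,0.1208],[0,0,0.1208],[0,0,0.1208],[0,0,0.1208],[0,0,0.1208]], grip=0.05)

```text
time: 0.93
ee_pos: [0.1728, 0.522, 0.2559]
ee_rot: [2.18, 2.262, -0.001]
wrist_force: [1.0, 0.0, -0.0]
grip_width: 0.0503
grasp_force: 0.0
```

```bash
python3 -c "
from h import *
st()"
```

```text
t 0.93 tcp(tester mm) [580.6 355.2 255.9] rot [ 2.180e+00  2.262e+00 -1.000e-03] F [-0. -1. -0.] w 0.0503 0.0 q [ 1.04  0.38  1.3  -0.    1.46  1.  ]
```

>>> jog_arm(travel=[[-0.026,0.0178,0],[-0.026,0.0178,0],[-0.026,0.0178,0],[-0.026,0.0178,0],[-0.026,0.0178,0],[-0.026,0.0178,0],[-0.026,0.0178,0],[-0.026,0.0178,0],[-0.026,0.0178,0],[-0.026,0.0178,0]], angular=[[0,0,0],[0,0,0],[0,0,0],[0,0,0],[0,0,0],[0,0,0],[0,0,0],[0,0,0],[0,0,0],[0,0,0]])

```text
time: 1.77
ee_pos: [0.3624, 0.2686, 0.2562]
ee_rot: [-2.173, -2.269, 0.001]
wrist_force: [0.2, 0.6, 0.9]
grip_width: 0.0501
grasp_force: 0.0
```

>>> jog_arm(travel=[[-0.026,0.0178,0],[-0.026,0.0178,0],[-0.026,0.0178,0],[-0.026,0.0178,0],[-0.026,0.0178,0],[-0.026,0.0178,0],[-0.026,0.0178,0],[-0.026,0.0178,0],[-0.026,0.0178,0],[-0.026,0.0178,0],[0,0,0]], angular=[[0,0,0],[0,0,0],[0,0,0],[0,0,0],[0,0,0],[0,0,0],[0,0,0],[0,0,0],[0,0,0],[0,0,0],[0,0,0]])

```text
time: 2.68
ee_pos: [0.5533, 0.0138, 0.2553]
ee_rot: [2.177, 2.264, -0.001]
wrist_force: [-0.6, -0.3, -0.6]
grip_width: 0.05
grasp_force: 0.0
```

```bash
python3 -c "
from h import *
st()"
```

```text
t 2.68 tcp(tester mm) [ 56.3  -2.8 255.3] rot [ 2.177e+00  2.264e+00 -1.000e-03] F [-0.2  0.6 -0.6] w 0.05 0.0 q [-0.19  0.39  1.29 -0.    1.46 -0.23]
```

>>> jog_arm(travel=[[0.006,-0.0033,0.01],[0,0,0.012],[0,0,0.011],[0,0,0.01],[0,0,0]], angular=[[0,0,0],[0,0,0],[0,0,0],[0,0,0],[0,0,0]], grip=0.035)

```text
time: 3.1
ee_pos: [0.5463, 0.0242, 0.2113]
ee_rot: [-2.171, -2.266, 0.004]
wrist_force: [-0.4, 0.6, -0.7]
grip_width: 0.035
grasp_force: 0.0
```

```bash
python3 -c "
from h import *
st()
d=snap('side');im=d['frame'][120:280,220:420,::-1];cv2.imwrite('pics/g1.png',cv2.resize(im,None,fx=3,fy=3))
q=tf(cloud(d))*1000;f=d['frame'].astype(int);r=(f[...,0]>110)&(f[...,1]<70)&(f[...,2]<80)&(q[...,2]>180)
print(r.sum(),np.median(q[r],0) if r.any() else '')"
```

```text
t 3.1 tcp(tester mm) [ 67.    3.8 211.3] rot [-2.171 -2.266  0.004] F [ 0.6  0.4 -0.7] w 0.035 0.0 q [-0.17  0.41  1.38  0.    1.35 -0.22]
84 [ 67.51616766   1.22106621 206.11860629]
```

View pics/g1.png

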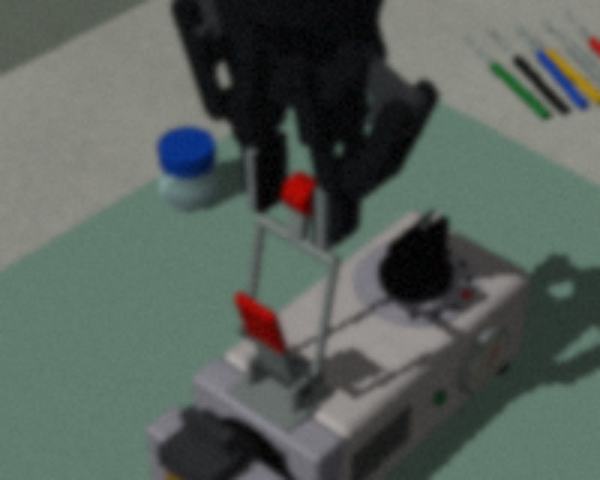

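The disc sits between the open fingers at about (298,192) in the crop. I'll centre slightly and close.

>>> jog_arm(travel=[[-0.003,0.003,0],[0,0,0],[0,0,0],[0,0,0],[0,0,0],[0,0,0],[0,0,0]], angular=[[0,0,0],[0,0,0],[0,0,0],[0,0,0],[0,0,0],[0,0,0],[0,0,0]], grip=0.008, squeeze=25)

```text
time: 3.73
ee_pos: [0.5503, 0.0206, 0.2141]
ee_rot: [2.173, 2.268, -0.001]
wrist_force: [-5.1, -2.3, 5.5]
grip_width: 0.0134
grasp_force: 27.9
```

```bash
python3 -c "
from h import *
st()"
```

```text
t 3.73 tcp(tester mm) [ 6.330e+01 -1.000e-01  2.141e+02] rot [ 2.173e+00  2.268e+00 -1.000e-03] F [-2.1  5.2  5.5] w 0.0134 27.906888127326965 q [-0.18  0.42  1.37 -0.    1.36 -0.22]
```

```bash
python3 -c "
import numpy as np
for a,b,n in((100.3,40,12),(40,10,8)):
    f=np.radians(np.linspace(a,b,n+1));x=97*np.cos(f);z=97*np.sin(f);print([[round(i/1000,4),0,round(-k/1000,4)] for i,k in zip(np.diff(x),np.diff(z))])"
```

```text
[[np.float64(0.0084), 0, np.float64(-0.0012)], [np.float64(0.0085), 0, np.float64(-0.0004)], [np.float64(0.0085), 0, np.float64(0.0003)], [np.float64(0.0084), 0, np.float64(0.0011)], [np.float64(0.0083), 0, np.float64(0.0018)], [np.float64(0.0081), 0, np.float64(0.0025)], [np.float64(0.0079), 0, np.float64(0.0032)], [np.float64(0.0076), 0, np.float64(0.0039)], [np.float64(0.0072), 0, np.float64(0.0046)], [np.float64(0.0068), 0, np.float64(0.0052)], [np.float64(0.0063), 0, np.float64(0.0057)], [np.float64(0.0057), 0, np.float64(0.0063)]]
[[np.float64(0.0039), 0, np.float64(0.005)], [np.float64(0.0036), 0, np.float64(0.0052)], [np.float64(0.0032), 0, np.float64(0.0055)], [np.float64(0.0029), 0, np.float64(0.0057)], [np.float64(0.0025), 0, np.float64(0.0058)], [np.float64(0.0021), 0, np.float64(0.006)], [np.float64(0.0017), 0, np.float64(0.0061)], [np.float64(0.0013), 0, np.float64(0.0062)]]
```

>>> jog_arm(travel=[[0.0084,0,-0.0012],[0.0085,0,-0.0004],[0.0085,0,0.0003],[0.0084,0,0.0011],[0.0083,0,0.0018],[0.0081,0,0.0025],[0.0079,0,0.0032],[0.0076,0,0.0039],[0.0072,0,0.0046],[0.0068,0,0.0052],[0.0063,0,0.0057],[0.0057,0,0.0063]], angular=[[0,0,0],[0,0,0],[0,0,0],[0,0,0],[0,0,0],[0,0,0],[0,0,0],[0,0,0],[0,0,0],[0,0,0],[0,0,0],[0,0,0]])

```text
time: 4.73
ee_pos: [0.5461, 0.1134, 0.1809]
ee_rot: [-2.172, -2.269, -0.001]
wrist_force: [-5.7, 1.7, 5.7]
grip_width: 0.0131
grasp_force: 29.7
```

```bash
python3 -c "
from h import *
st()
d=snap('side');im=d['frame'][140:300,230:430,::-1];cv2.imwrite('pics/g2.png',cv2.resize(im,None,fx=3,fy=3))"
```

```text
t 4.73 tcp(tester mm) [1.562e+02 1.000e-01 1.809e+02] rot [-2.172e+00 -2.269e+00 -1.000e-03] F [2.  5.6 5.7] w 0.0131 29.70266282558441 q [-0.01  0.46  1.4   0.    1.28 -0.05]
```

View pics/g2.png

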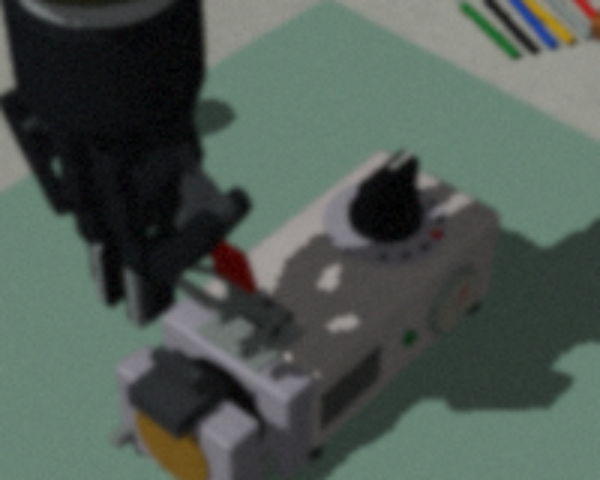

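The loop has swung past the lever and is still held in the fingers near (130,290). I'll continue the arc.

>>> jog_arm(travel=[[0.0039,0,0.005],[0.0036,0,0.0052],[0.0032,0,0.0055],[0.0029,0,0.0057],[0.0025,0,0.0058],[0.0021,0,0.006],[0.0017,0,0.0061],[0.0013,0,0.0062],[0,0,0.004],[0,0,0.004]], angular=[[0,0,0],[0,0,0],[0,0,0],[0,0,0],[0,0,0],[0,0,0],[0,0,0],[0,0,0],[0,0,0],[0,0,0]])

```text
time: 5.62
ee_pos: [0.5449, 0.1354, 0.127]
ee_rot: [-2.171, -2.267, -0.002]
wrist_force: [-5.6, 8.8, 4.9]
grip_width: 0.0136
grasp_force: 34.9
```

```bash
python3 -c "
from h import *
st()
d=snap('side');im=d['frame'][170:300,240:380,::-1];cv2.imwrite('pics/g3.png',cv2.resize(im,None,fx=4,fy=4))
d=snap('top');f=d['frame'].astype(int);q=tf(cloud(d))*1000
r=(f[...,0]>100)&(f[...,1]<70)&(f[...,2]<80)&(q[...,2]>100)&(abs(q[...,1])<30)&(q[...,0]<125)
print('lever',r.sum(),np.percentile(q[r],[5,50,95],0).round(1))
w=(abs(abs(q[...,1])-24)<6)&(q[...,2]>88)&(q[...,0]>70)&(q[...,0]<160);
for x in range(70,160,10):
  k=w&(abs(q[...,0]-x)<5)
  if k.any():print(x,k.sum(),np.median(q[k],0).round(1))
"
```

```text
t 5.62 tcp(tester mm) [178.2   0.3 127. ] rot [-2.171e+00 -2.267e+00 -2.000e-03] F [9.  5.2 4.9] w 0.0136 34.87902760505676 q [ 0.03  0.53  1.46  0.    1.16 -0.01]Traceback (most recent call last):
  File "<string>", line 7, in <module>
    print('lever',r.sum(),np.percentile(q[r],[5,50,95],0).round(1))
                          ~~~~~~~~~~~~~^^^^^^^^^^^^^^^^^^
    return _quantile_unchecked(
        a, q, axis, out, overwrite_input, method, keepdims, weights)
    return _ureduce(a,
                    func=_quantile_ureduce_func,
    ...<5 lines>...
                    overwrite_input=overwrite_input,
                    method=method)
    r = func(a, **kwargs)
    result = _quantile(arr,
                       quantiles=q,
    ...<2 lines>...
                       out=out,
                       weights=wgt)
    slices_having_nans = np.isnan(arr[-1, ...])
                                  ~~~^^^^^^^^^
IndexError: index -1 is out of bounds for axis 0 with size 0
```

View pics/g3.png

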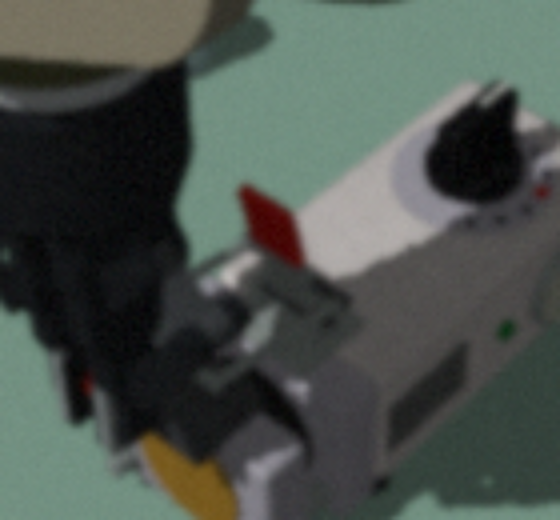

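>>> jog_arm(travel=[[-0.0016,0,0.002],[-0.0016,0,0.002],[-0.0016,0,0.002],[-0.0016,0,0.002],[0,0,0.003],[0,0,0.003],[0,0,0.003],[0,0,0.003],[0,0,0.003],[0,0,0.003],[0,0,0]], angular=[[0,0,0],[0,0,0],[0,0,0],[0,0,0],[0,0,0],[0,0,0],[0,0,0],[0,0,0],[0,0,0],[0,0,0],[0,0,0]])

```text
time: 6.63
ee_pos: [0.5452, 0.128, 0.1008]
ee_rot: [-2.171, -2.268, 0.001]
wrist_force: [-4.8, 3.3, 2.2]
grip_width: 0.0133
grasp_force: 36.3
```

```bash
python3 -c "
from h import *
st()"
```

```text
t 6.63 tcp(tester mm) [170.8   0.4 100.8] rot [-2.171e+00 -2.268e+00  1.000e-03] F [3.5 4.6 2.2] w 0.0133 36.33012056350708 q [ 0.02  0.56  1.49  0.    1.09 -0.03]
```

>>> jog_arm(travel=[[0,0,0.002],[0,0,0.002],[0,0,0.002],[0,0,0]], angular=[[0,0,0],[0,0,0],[0,0,0],[0,0,0]])

```text
time: 6.97
ee_pos: [0.5453, 0.1277, 0.0952]
ee_rot: [-2.172, -2.268, 0.001]
wrist_force: [-5.5, 2.2, 5.0]
grip_width: 0.0134
grasp_force: 37.1
```

```bash
python3 -c "
from h import *
st()
d=snap('side');im=d['frame'][190:310,250:370,::-1];cv2.imwrite('pics/g4.png',cv2.resize(im,None,fx=4.5,fy=4.5,interpolation=2))"
```

```text
t 6.97 tcp(tester mm) [170.5   0.3  95.2] rot [-2.172e+00 -2.268e+00  1.000e-03] F [2.4 5.4 5. ] w 0.0134 37.12954044342041 q [ 0.02  0.56  1.5   0.    1.08 -0.03]
```

View pics/g4.png

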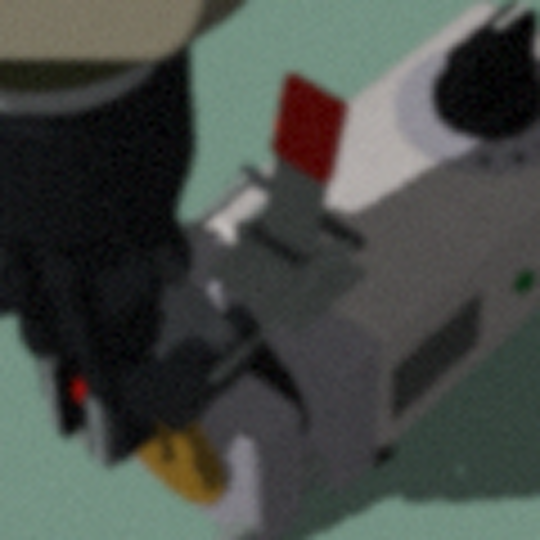

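>>> jog_arm(travel=[[0,0,0.0015],[0,0,0.0015],[0,0,0]], angular=[[0,0,0],[0,0,0],[0,0,0]])

```text
time: 7.27
ee_pos: [0.5453, 0.1276, 0.0922]
ee_rot: [-2.172, -2.268, 0.001]
wrist_force: [-6.5, 1.0, 4.5]
grip_width: 0.0133
grasp_force: 37.3
```

```bash
python3 -c "
from h import *
st()"
```

```text
t 7.27 tcp(tester mm) [170.4   0.3  92.2] rot [-2.172e+00 -2.268e+00  1.000e-03] F [1.3 6.5 4.5] w 0.0133 37.31224536895752 q [ 0.02  0.57  1.5   0.    1.07 -0.03]
```

>>> jog_arm(travel=[[0,0,0.0015],[0,0,0.0015],[0,0,0]], angular=[[0,0,0],[0,0,0],[0,0,0]])

```text
time: 7.52
ee_pos: [0.5452, 0.1271, 0.0888]
ee_rot: [-2.172, -2.268, 0.003]
wrist_force: [-5.5, -1.7, 4.1]
grip_width: 0.0133
grasp_force: 37.2
```

```bash
python3 -c "
from h import *
st()"
```

```text
t 7.52 tcp(tester mm) [169.9   0.4  88.8] rot [-2.172 -2.268  0.003] F [-1.5  5.6  4.1] w 0.0133 37.1878445148468 q [ 0.02  0.57  1.5  -0.    1.07 -0.03]
```

```bash
python3 -c "
from h import *
st()
for n in('side','top'):
  d=snap(n);q=tf(cloud(d))*1000
  w=(abs(abs(q[...,1])-23)<6)&(q[...,2]>79)&(q[...,2]<125)&(d['range_z']>0)
  print(n)
  for x in range(75,160,6):
    k=w&(abs(q[...,0]-x)<3)
    for s in(-1,1):
      kk=k&(s*q[...,1]>0)
      if kk.sum()>0:print(x,kk.sum(),np.median(q[kk],0).round(1),q[kk][:,2].max().round(1))
"
```

```text
t 7.52 tcp(tester mm) [169.9   0.4  88.8] rot [-2.172 -2.268  0.003] F [-1.5  5.6  4.1] w 0.0133 37.1878445148468 q [ 0.02  0.57  1.5  -0.    1.07 -0.03]
side
75 17 [ 74.5 -20.9 105. ] 106.3
75 34 [ 75.1  22.4 104.2] 107.4
81 9 [ 81.1 -21.7 102.7] 104.6
81 20 [ 80.8  24.3 102.5] 105.4
87 11 [ 87.9 -21.3 102.2] 103.1
87 28 [86.5 23.4 99.9] 104.2
93 9 [ 93.1 -21.2 101.2] 103.1
93 11 [ 93.   26.4 101.2] 102.5
99 12 [ 98.7 -22.   99.3] 102.5
99 9 [98.7 26.1 99.3] 100.7
105 8 [104.6 -21.2  98.5] 99.8
105 13 [104.6  26.1  98.3] 100.7
111 10 [111.   26.   96.8] 98.5
117 15 [116.6  26.8  96. ] 97.5
123 2 [121.5  28.4  95.2] 96.2
129 3 [130.1  28.2  92.3] 92.8
135 2 [135.   27.6  90.4] 90.5
141 5 [140.8  28.   90.3] 91.9
147 1 [144.1  27.   90. ] 90.0
159 8 [160.8  21.2 120.6] 124.9
top
75 19 [ 74.7 -22.6 103.2] 105.3
75 22 [ 74.1  22.9 103.9] 106.5
81 14 [ 80.4 -23.9 102.5] 104.9
81 19 [ 79.9  24.1 103.3] 105.4
87 14 [ 87.4 -24.2 101.1] 104.0
87 13 [ 86.9  24.  101.5] 103.3
93 18 [ 93.1 -23.8  99.8] 102.2
93 13 [ 92.6  23.9 100.4] 101.5
99 18 [ 99.  -24.   98.9] 100.7
99 12 [99.  23.8 98.8] 100.4
105 14 [104.7 -23.6  98.1] 100.6
105 12 [104.6  23.7  98.3] 101.1
111 6 [109.7 -23.7  98. ] 99.3
111 17 [111.2  23.6  96.5] 98.2
117 9 [115.4  24.9  95.6] 98.1
```

>>> jog_arm(travel=[[0,0,0.0015],[0,0,0.001],[0,0,0],[0,0,0]], angular=[[0,0,0],[0,0,0],[0,0,0],[0,0,0]])

```text
time: 7.95
ee_pos: [0.5453, 0.1268, 0.0864]
ee_rot: [-2.173, -2.269, 0.003]
wrist_force: [-5.9, -4.1, 3.3]
grip_width: 0.0135
grasp_force: 37.2
```

>>> jog_arm(travel=[[0,0,0],[0,0,0],[0,0,0],[0,0,0],[0,0,0]], angular=[[0,0,0],[0,0,0],[0,0,0],[0,0,0],[0,0,0]], grip=0.05)

```text
time: 8.37
ee_pos: [0.5461, 0.1273, 0.0864]
ee_rot: [2.173, 2.268, 0.001]
wrist_force: [-0.5, -0.6, -0.6]
grip_width: 0.05
grasp_force: 0.0
```

>>> jog_arm(travel=[[0.002,0,-0.01],[0,0,-0.02],[0,0,-0.03],[0,0,-0.03],[0,0,-0.02],[0,0,0]], angular=[[0,0,0],[0,0,0],[0,0,0],[0,0,0],[0,0,0],[0,0,0]])

```text
time: 8.87
ee_pos: [0.5474, 0.1296, 0.2016]
ee_rot: [2.168, 2.264, 0.01]
wrist_force: [-0.8, -0.5, 0.7]
grip_width: 0.05
grasp_force: 0.0
```

```bash
python3 -c "
from h import *
st()
d=snap('side');im=d['frame'][170:310,250:390,::-1];cv2.imwrite('pics/g5.png',cv2.resize(im,None,fx=4,fy=4,interpolation=2))
for n in('side','top'):
  d=snap(n) if n=='top' else d;q=tf(cloud(d))*1000
  w=(abs(abs(q[...,1])-23)<6)&(q[...,2]>79)&(q[...,2]<125)&(d['range_z']>0)
  print(n)
  for x in range(75,160,9):
    k=w&(abs(q[...,0]-x)<4.5)
    if k.sum()>0:print(x,k.sum(),np.median(q[k],0).round(1),q[k].max(0).round(1))
  f=d['frame'].astype(int);r=(f[...,0]>100)&(f[...,1]<70)&(f[...,2]<80)&(abs(q[...,1])<30)
  for lo,hi in((30,120),(130,200)):
    k=r&(q[...,0]>lo)&(q[...,0]<hi)&(q[...,2]>60)
    if k.any():print('red',k.sum(),np.percentile(q[k],[5,50,95],0).round(1).tolist())
"
```

```text
t 8.87 tcp(tester mm) [172.3  -1.9 201.6] rot [2.168 2.264 0.01 ] F [-0.5  0.9  0.7] w 0.05 0.0 q [ 0.02  0.44  1.36  0.    1.33 -0.02]
side
75 66 [ 74.9  18.6 104.1] [ 79.4  28.8 107.4]
84 55 [ 84.   18.3 100.9] [ 88.5  28.2 104.5]
93 41 [92.6 23.4 99.1] [ 96.8  28.6 102.5]
102 36 [101.8  23.5  97.2] [106.5  28.3 100. ]
111 38 [111.4   2.3  94.7] [115.2  28.6  97.3]
120 44 [ 1.196e+02 -1.000e-01  9.200e+01] [124.2  27.8  95.8]
129 48 [129.   18.   88.9] [133.5  28.6  93.5]
138 57 [139.3  20.3  87.6] [142.4  28.8  97.5]
147 23 [144.6  18.8  82.6] [151.3  26.2  88.3]
156 6 [153.8  18.6  81.9] [155.1  19.7  82.9]
red 9 [[69.6, -11.1, 136.7], [71.0, -9.6, 144.5], [72.4, -8.2, 148.9]]
red 82 [[162.5, -3.7, 79.0], [169.9, 2.5, 85.6], [174.3, 8.4, 88.2]]
top
75 63 [ 74.1  17.1 104.1] [ 79.1  25.8 107.3]
84 47 [ 84.   17.  100.9] [ 88.3  25.6 103.9]
93 43 [ 93.2 -21.8  98.7] [ 97.5  25.4 102.3]
102 40 [101.8 -22.1  96.7] [106.3  25.2 100.4]
111 40 [111.2  22.1  94.2] [115.1  26.4  97.2]
120 59 [120.2  17.4  90.9] [124.5  26.3  94.8]
129 48 [128.1  21.6  88.4] [133.5  26.1  91.7]
138 13 [135.1  23.   87.6] [137.7  25.9  88.6]
red 7 [[68.0, -11.7, 135.0], [69.3, -10.4, 141.4], [72.1, 17.2, 572.8]]
```

View pics/g5.png

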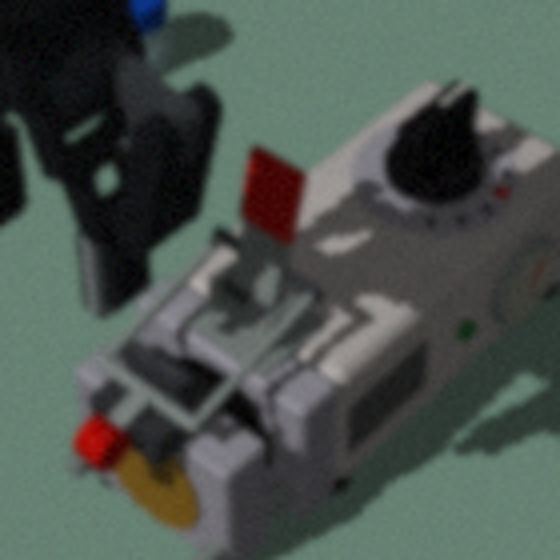

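The bar lies on the ledge outside the lip near (165,395), the lever is about upright with its red grip at (272,195), and the loop disc is at (100,440). Next I close the fingers and approach the lever from the keeper side.

>>> jog_arm(travel=[[-0.019,-0.0024,0],[-0.019,0,0],[-0.019,0,0.01],[-0.019,0,0.012],[0,0,0.012],[0,0,0],[0,0,0]], angular=[[0,0,0],[0,0,0],[0,0,0],[0,0,0],[0,0,0],[0,0,0],[0,0,0]], grip=0)

```text
time: 9.55
ee_pos: [0.5462, 0.0534, 0.1614]
ee_rot: [-2.172, -2.267, 0.002]
wrist_force: [-0.3, -0.0, 0.9]
grip_width: -0.0002
grasp_force: 0.0
```

```bash
python3 -c "
from h import *
st()
H=np.array([73.5,89]);prev=None
for th in np.r_[1.5:-.01:16j]:
  c,s=np.cos(th),np.sin(th);T=H+50*np.array([-c,s])+3*np.array([s,c])+[11,25]
  print(round(float(th),2),T.round(1),[] if prev is None else (T-prev).round(1));prev=T
"
```

```text
t 9.55 tcp(tester mm) [ 96.2   2.6 161.4] rot [-2.172e+00 -2.267e+00  2.000e-03] F [0.  0.3 0.9] w -0.0002 0.0 q [-0.12  0.47  1.45  0.    1.23 -0.16]
1.5 [ 84.  164.1] []
1.4 [ 78.9 163.8] [-5.  -0.3]
1.3 [ 74. 163.] [-5.  -0.8]
1.2 [ 69.1 161.7] [-4.9 -1.3]
1.1 [ 64.4 159.9] [-4.7 -1.8]
1.0 [ 59.9 157.6] [-4.5 -2.3]
0.9 [ 55.6 154.9] [-4.3 -2.7]
0.8 [ 51.6 151.8] [-4.  -3.1]
0.69 [ 48.  148.3] [-3.6 -3.5]
0.59 [ 44.7 144.5] [-3.3 -3.8]
0.49 [ 41.9 140.3] [-2.9 -4.1]
0.39 [ 39.5 135.9] [-2.4 -4.4]
0.29 [ 37.5 131.3] [-2.  -4.6]
0.19 [ 36.  126.5] [-1.5 -4.8]
0.09 [ 35.  121.5] [-1.  -4.9]
-0.01 [ 34.5 116.5] [-0.5 -5. ]
```

>>> jog_arm(travel=[[-0.006,0.002,0],[-0.006,0,0],[-0.005,0,0],[-0.005,0,0],[-0.005,0,0.001],[-0.005,0,0.001],[-0.0045,0,0.002],[-0.0043,0,0.0027],[-0.004,0,0.003],[0,0,0]], angular=[[0,0,0],[0,0,0],[0,0,0],[0,0,0],[0,0,0],[0,0,0],[0,0,0],[0,0,0],[0,0,0],[0,0,0]])

```text
time: 10.38
ee_pos: [0.5505, 0.0082, 0.1524]
ee_rot: [-2.173, -2.268, -0.0]
wrist_force: [0.7, -0.7, 0.2]
grip_width: -0.0
grasp_force: 0.0
```

```bash
python3 -c "
from h import *
st()
d=snap('side');im=d['frame'][170:310,250:390,::-1];cv2.imwrite('pics/g6.png',cv2.resize(im,None,fx=4,fy=4,interpolation=2))"
```

```text
t 10.38 tcp(tester mm) [ 50.8   0.3 152.4] rot [-2.173 -2.268 -0.   ] F [-0.7 -0.6  0.2] w -0.0 0.028102862756895775 q [-0.2   0.48  1.46  0.    1.2  -0.24]
```

View pics/g6.png

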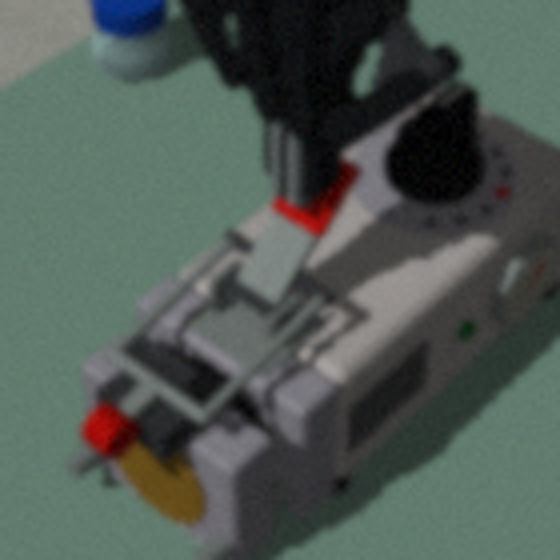

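The fingers are pressing the lever, now at about 0.8 rad, and the bar is being drawn in at the keeper near (165,390). I'll continue down.

>>> jog_arm(travel=[[-0.003,0,0.0035],[-0.0033,0,0.0038],[-0.0029,0,0.0041],[-0.0024,0,0.0044],[0,0,0]], angular=[[0,0,0],[0,0,0],[0,0,0],[0,0,0],[0,0,0]])

```text
time: 10.85
ee_pos: [0.5511, -0.0037, 0.1359]
ee_rot: [-2.174, -2.268, 0.001]
wrist_force: [-0.9, 0.4, 0.1]
grip_width: -0.0002
grasp_force: 0.0
```

```bash
python3 -c "
from h import *
st()
for n in('side','top'):
  d=snap(n);q=tf(cloud(d))*1000
  w=(abs(abs(q[...,1])-23)<6)&(q[...,2]>79)&(q[...,2]<125)&(d['range_z']>0)
  print(n)
  for x in range(111,160,6):
    k=w&(abs(q[...,0]-x)<3)
    if k.sum()>0:print(x,k.sum(),np.median(q[k],0).round(1),q[k].max(0).round(1))
  k=(abs(q[...,1])<8)&(q[...,2]>75)&(q[...,0]>115)&(q[...,0]<160)
  for x in range(116,160,4):
    j=k&(abs(q[...,0]-x)<2)
    if j.any():print('mid',x,np.median(q[j][:,2]).round(1),end=' ')
"
```

```text
t 10.85 tcp(tester mm) [ 38.9   0.2 135.9] rot [-2.174e+00 -2.268e+00  1.000e-03] F [0.4 0.9 0.1] w -0.0002 0.0 q [-0.22  0.5   1.48 -0.    1.16 -0.26]
side
111 20 [110.8  24.2  89.5] [113.8  28.7  91.1]
117 30 [117.1  18.2  88.6] [120.   28.5  90.3]
123 30 [123.3  20.3  87.9] [125.9  28.2  90.1]
129 22 [129.7  18.   87.8] [132.   28.1  98.7]
135 46 [135.4  19.8  87.5] [137.7  28.5  90.5]
141 13 [140.5  18.6  81.5] [143.4  25.7  88.5]
147 8 [148.   19.3  81.9] [149.5  20.3  83.6]
mid 116 82.2 mid 124 96.0 mid 128 97.2 mid 132 96.6 mid 136 89.5 mid 140 86.7 mid 144 86.3 mid 148 85.7 mid 152 87.9 mid 156 92.2 top
141 1 [142.4  17.   83.9] [142.4  17.   83.9]
mid 136 87.8 mid 140 86.7 mid 144 83.2 mid 148 86.2 mid 152 89.5 mid 156 92.2
```

>>> jog_arm(travel=[[-0.002,0,0.0046],[-0.0015,0,0.0048],[-0.001,0,0.0049],[-0.0005,0,0.004],[0,0,0.002],[0,0,0]], angular=[[0,0,0],[0,0,0],[0,0,0],[0,0,0],[0,0,0],[0,0,0]])

```text
time: 11.45
ee_pos: [0.5515, -0.0082, 0.1179]
ee_rot: [2.172, 2.268, 0.001]
wrist_force: [-5.8, 1.4, 16.8]
grip_width: -0.0001
grasp_force: 8.0
```

```bash
python3 -c "
from h import *
st()"
```

```text
t 11.45 tcp(tester mm) [ 34.5   0.  117.9] rot [2.172e+00 2.268e+00 1.000e-03] F [ 1.7  5.7 16.8] w -0.0001 8.043245937733445 q [-0.23  0.52  1.5  -0.    1.12 -0.27]
```

>>> jog_arm(travel=[[0,0,0.001],[0,0,0.0005],[0,0,0],[0,0,0]], angular=[[0,0,0],[0,0,0],[0,0,0],[0,0,0]])

```text
time: 11.78
ee_pos: [0.5516, -0.0081, 0.1177]
ee_rot: [2.171, 2.267, 0.002]
wrist_force: [-7.8, 0.6, 27.9]
grip_width: 0.0
grasp_force: 14.0
```

>>> jog_arm(travel=[[0,0,-0.01],[0,0,-0.02],[-0.018,0,-0.02],[-0.02,0,-0.01],[-0.02,0,0],[-0.015,0,0],[0,0,0]], angular=[[0,0,0],[0,0,0],[0,0,0],[0,0,0],[0,0,0],[0,0,0],[0,0,0]], grip=0.045)

```text
time: 12.37
ee_pos: [0.5546, -0.0834, 0.1747]
ee_rot: [2.176, 2.266, -0.001]
wrist_force: [0.0, -0.6, -0.3]
grip_width: 0.0448
grasp_force: 0.0
```

```bash
python3 -c "
from h import *
st()
d=snap('side');im=d['frame'][160:310,250:400,::-1];cv2.imwrite('pics/g7.png',cv2.resize(im,None,fx=4,fy=4,interpolation=2))
q=tf(cloud(d))*1000;f=d['frame'].astype(int);r=(f[...,0]>100)&(f[...,1]<70)&(f[...,2]<80)&(abs(q[...,1])<20)&(q[...,2]>84)&(q[...,0]<60)&(q[...,0]>0)
print(np.percentile(q[r],[5,50,95],0).round(1))
k=(q[...,2]>109)&(q[...,2]<119)&(abs(q[...,0]+42)<32)&(abs(q[...,1])<22);print(np.percentile(q[k],[2,50,98],0).round(1))
"
```

```text
t 12.37 tcp(tester mm) [-40.8   0.2 174.7] rot [ 2.176e+00  2.266e+00 -1.000e-03] F [-0.6 -0.  -0.3] w 0.0448 0.0 q [-0.36  0.47  1.4  -0.    1.27 -0.4 ]
[[17.1 -9.  91.4]
 [32.5  2.3 93. ]
 [45.7 12.7 94.2]]
[[-53.2  -4.6 109.5]
 [-32.2   3.4 114.3]
 [-13.3   8.8 116.5]]
```

View pics/g7.png

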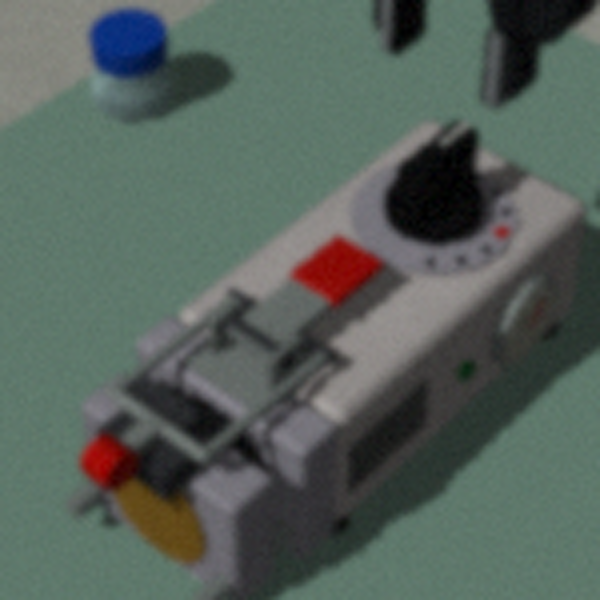

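The lever lies flat at (338,270), with the loop hooked and the cap drawn in. Before gripping I'll refine the dial's centre from the first top image.

```bash
python3 -c "
from h import *
for n in('top','side'):
  d=dict(np.load('/tmp/%s.npz'%n));q=tf(cloud(d))*1000
  k=(q[...,2]>82.5)&(q[...,2]<104)&(abs(q[...,0]+40)<35)&(abs(q[...,1])<32)
  print(n,k.sum(),cv2.minEnclosingCircle(q[k][:,:2].astype(np.float32)),np.percentile(q[k],[1,50,99],0).round(1).tolist())
  k=(q[...,2]>110)&(q[...,2]<122)&(abs(q[...,0]+40)<35)&(abs(q[...,1])<32);print(cv2.minAreaRect(q[k][:,:2].astype(np.float32)))
"
```

```text
top 421 ((-37.150115966796875, -0.3844214677810669), 21.998720169067383) [[-55.0, -20.5, 82.9], [-35.7, 6.7, 86.0], [-15.8, 20.6, 102.9]]
((-36.379173278808594, -0.4833650588989258), (41.123779296875, 13.854677200317383), 0.7080284953117371)
side 314 ((-33.866844177246094, 1.7819058895111084), 21.99360466003418) [[-52.6, -17.8, 83.0], [-27.1, 8.0, 87.1], [-12.5, 22.5, 103.9]]
((-33.45822525024414, 1.5618901252746582), (43.344482421875, 14.182886123657227), 0.4494097828865051)
```

>>> jog_arm(travel=[[0.0045,0,0.01],[0,0,0.016],[0,0,0.016],[0,0,0.015],[0,0,0],[0,0,0]], angular=[[0,0,0.006],[0,0,0],[0,0,0],[0,0,0],[0,0,0],[0,0,0]])

```text
time: 12.92
ee_pos: [0.554, -0.0756, 0.1176]
ee_rot: [-2.178, -2.262, 0.001]
wrist_force: [1.6, -0.1, 0.4]
grip_width: 0.0453
grasp_force: 0.0
```

```bash
python3 -c "
from h import *
st()"
```

```text
t 12.92 tcp(tester mm) [-33.1   0.4 117.6] rot [-2.178e+00 -2.262e+00  1.000e-03] F [-0.2 -1.6  0.4] w 0.0453 0.0 q [-0.35  0.53  1.48  0.    1.13 -0.39]
```

>>> jog_arm(travel=[[-0.003,0,0],[0,0,0],[0,0,0],[0,0,0],[0,0,0],[0,0,0],[0,0,0]], angular=[[0,0,-0.012],[0,0,0],[0,0,0],[0,0,0],[0,0,0],[0,0,0],[0,0,0]], grip=0.008, squeeze=40)

```text
time: 13.5
ee_pos: [0.5544, -0.0797, 0.1191]
ee_rot: [2.166, 2.274, -0.0]
wrist_force: [-3.4, -0.7, 6.2]
grip_width: 0.0135
grasp_force: 39.9
```

>>> jog_arm(travel=[[0,0,0],[0,0,0],[0,0,0],[0,0,0],[0,0,0],[0,0,0],[0,0,0],[0,0,0],[0,0,0],[0,0,0],[0,0,0],[0,0,0]], angular=[[0,0,0.115],[0,0,0.115],[0,0,0.115],[0,0,0.115],[0,0,0.115],[0,0,0.115],[0,0,0.115],[0,0,0.115],[0,0,0.115],[0,0,0.115],[0,0,0.115],[0,0,0]])

```text
time: 14.5
ee_pos: [0.5531, -0.0789, 0.1191]
ee_rot: [-3.093, -0.545, 0.004]
wrist_force: [-8.8, 1.8, 10.8]
grip_width: 0.0132
grasp_force: 40.6
```

```bash
python3 -c "
from h import *
st()"
```

```text
t 14.5 tcp(tester mm) [-36.2   1.5 119.1] rot [-3.093 -0.545  0.004] F [ 2.1  8.7 10.8] w 0.0132 40.581777691841125 q [-0.35  0.53  1.48 -0.    1.14  0.87]
```

>>> jog_arm(travel=[[0,0,0],[0,0,0],[0,0,0],[0,0,0],[0,0,0]], angular=[[0,0,0],[0,0,0],[0,0,0],[0,0,0],[0,0,0]], grip=0.05)

```text
time: 14.92
ee_pos: [0.5545, -0.0795, 0.118]
ee_rot: [3.092, 0.554, 0.0]
wrist_force: [-0.3, 0.5, -0.6]
grip_width: 0.05
grasp_force: 0.0
```

>>> jog_arm(travel=[[0,0,-0.01],[0,0,-0.03],[0,0,-0.035],[0,0,-0.035],[0,0,-0.03],[0,0,0]], angular=[[0,0,0],[0,0,0],[0,0,0],[0,0,0],[0,0,0],[0,0,0]])

```text
time: 15.42
ee_pos: [0.556, -0.0799, 0.2651]
ee_rot: [3.086, 0.554, 0.016]
wrist_force: [-0.4, -0.0, 0.6]
grip_width: 0.05
grasp_force: 0.0
```

```bash
python3 -c "
from h import *
st()
d=snap('side');im=d['frame'][150:310,240:400,::-1];cv2.imwrite('pics/g8.png',cv2.resize(im,None,fx=3.6,fy=3.6,interpolation=2))
q=tf(cloud(d))*1000
k=(q[...,2]>110)&(q[...,2]<122)&(abs(q[...,0]+36)<35)&(abs(q[...,1])<32);print(cv2.minAreaRect(q[k][:,:2].astype(np.float32)))"
```

```text
t 15.42 tcp(tester mm) [-37.4  -1.3 265.1] rot [3.086 0.554 0.016] F [0.  0.4 0.6] w 0.05 0.0 q [-0.35  0.39  1.26  0.    1.48  0.86]
((-33.70242691040039, 1.763336181640625), (14.978775024414062, 40.738834381103516), 18.550662994384766)
```

View pics/g8.png

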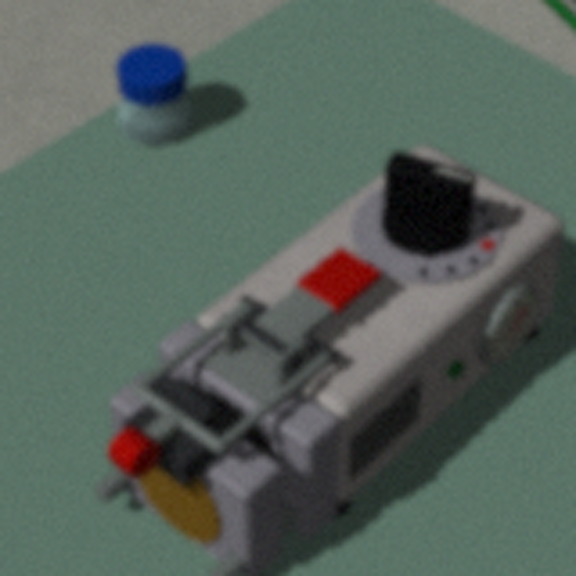

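The dial bar now lies at 108° in the tester frame, which is 72° clockwise, with its white line towards the red mark at (488,245). The lever is flat, the loop is hooked and the robot is clear.

```bash
python3 -c "
from h import *
print(ctrl.close_job())"
```

```text
the job is handed in; nothing more can be done
None
```

I handed the job in at about 15.5 s; the hand-in returned no verdict. The last picture showed the loop hooked, the lever flat with the cap drawn in, and the dial three clicks (72°) clockwise on the red mark. The robot was clear, and I never moved near the holder, loupe or jar.

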